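# Index the vial carousel to the next hole

## Task

Bring the next vial under the reading head: with the fingertips, press the carousel's indexing plunger (the black dished head near the edge of the turning table) down and, keeping it in, push it round counter-clockwise (seen from above) to the next hole in the ring, one eighth of a turn, then let it spring fully up into that hole. Do not go on past that hole. Grasp nothing, leave every vial standing in its pocket and leave the other things on the bench where they are.

Things in the scene. Friction and masses are not known exactly. Their poses are not given: they have to be found in the camera images.
- carousel (a joint): turning angle (rad) of the round aluminium table (274 mm across, top face 42 mm above the bench) of the vial carousel, positive counter-clockwise seen from above. About 0 at the start, when the plunger's pin sits in its present hole; the fixed ring round the table has eight holes 45 degrees apart, so the next hole counter-clockwise is at 0.785. Turns easily (about 0.05 N m of drag) once the pin is clear, and stays where it is left.
- plunger (a joint): travel (m) of the spring-loaded indexing plunger, 0 when it stands fully up, with the pin in a hole, 0.016 at its hard stop, pressed straight down. The pin is clear of the ring from 0.010 on. Spring about 5 N at the top, 9 N at the stop. The pin has a round nose and slips into a hole by itself when let up within about 4 mm of it; let up between holes, it rubs on the underside of the ring and the plunger stays about 10 mm down.
- plunger_cup (a point): centre of the flat floor of the plunger's head, a black round dish open at the top (68 mm outside, 60 mm inside, rim 14 mm above the floor) near the edge of the turning table, 105 mm from its axis and carried round with it. 64 mm above the bench when up. The closed fingertips fit inside it: press on the floor, and the rim keeps them there while turning. The pin stands 45 mm farther out from the axis than this point.
- carousel_axis (a point): centre of the turning table, on its vertical axis, at the level of its top face (42 mm above the bench). Around it stands a fixed white drum, 335 mm across and 44 mm high with its index ring; on the drum's outer side, opposite the plunger's starting place, a white reading head 160 mm high reaches in over one vial station (100 mm from the axis, underside 107 mm above the bench).
- vial1_center (a point): centre (half-way up) of a loose capped glass vial, 24 mm across and 46 mm high, standing upright in a shallow pocket (14 mm deep) of the turning table, 100 mm from its axis, at first 90 degrees counter-clockwise from the plunger; centre 65 mm above the bench. It rides round with the table.
- vial2_center (a point): centre (half-way up) of a loose capped glass vial, 24 mm across and 46 mm high, standing upright in a shallow pocket (14 mm deep) of the turning table, 100 mm from its axis, at first 135 degrees counter-clockwise from the plunger; centre 65 mm above the bench. It rides round with the table.
- vial3_center (a point): centre (half-way up) of a loose capped glass vial, 24 mm across and 46 mm high, standing upright in a shallow pocket (14 mm deep) of the turning table, 100 mm from its axis, at first 180 degrees counter-clockwise from the plunger; centre 65 mm above the bench. It rides round with the table.
- vial4_center (a point): centre (half-way up) of a loose capped glass vial, 24 mm across and 46 mm high, standing upright in a shallow pocket (14 mm deep) of the turning table, 100 mm from its axis, at first 225 degrees counter-clockwise from the plunger; centre 65 mm above the bench. It rides round with the table.
- vial5_center (a point): centre (half-way up) of a loose capped glass vial, 24 mm across and 46 mm high, standing upright in a shallow pocket (14 mm deep) of the turning table, 100 mm from its axis, at first 270 degrees counter-clockwise from the plunger; centre 65 mm above the bench. It rides round with the table.
- petri_dish_center (a point): centre (half-way up) of a bystander: flat covered glass dish, 92 mm across, 18 mm high, loose on the bench
- stain_jar_center (a point): centre (half-way up) of a bystander: amber glass jar with black lid, 48 mm across, 70 mm high, loose on the bench
- beaker_center (a point): centre (half-way up) of a bystander: open glass beaker, 70 mm across, 90 mm high, loose on the bench
- slide_box_center (a point): centre (half-way up) of a bystander: flat wooden box 90 x 120 x 35 mm, loose on the bench
- reagent_bottle_center (a point): centre (half-way up) of a bystander: white bottle, 66 mm across, 150 mm high, loose on the bench

How it is judged (in metres and radians):
On the way, in this order (a step that is already met when the one before it is completed fails the run):
1. the plunger is pressed in until its pin is clear of the first hole (value of joint plunger above 0.0095 m and value of joint carousel between -0.1 and 0.1 rad), for 0.05 s.
2. with the plunger in, the table is turned towards the next hole (value of joint carousel between 0.35 and 0.75 rad and value of joint plunger above 0.0075 m), for 0.05 s.
3. the plunger has sprung up in the next hole (value of joint carousel between 0.755 and 0.815 rad and value of joint plunger below 0.0035 m), for 0.2 s.
At the end, for the whole second after the job is handed in: The table stands one hole on (0.785 rad, within 0.03) and at rest, the plunger is fully up (within 3.5 mm), all five vials stand upright (within 0.25 rad) in their pockets (centre height within 6 mm), and no other thing has moved more than 30 mm (all of step 3 and velocity of joint carousel between -0.02 and 0.02 rad/s and height (world z) of vial1_center between 0.059 and 0.071 m and angle between each of vial1_center, vial2_center, vial3_center, vial4_center, vial5_center's own z axis and vertical below 0.25 rad and height (world z) of vial2_center between 0.059 and 0.071 m and height (world z) of vial3_center between 0.059 and 0.071 m and height (world z) of vial4_center between 0.059 and 0.071 m and height (world z) of vial5_center between 0.059 and 0.071 m and distance of each of petri_dish_center, stain_jar_center, beaker_center, slide_box_center, reagent_bottle_center from where it was at the start of the episode below 0.03 m); the robot touches nothing.
It fails at once if a vial is lifted out of its pocket or tipped (height (world z) of any of vial1_center, vial2_center, vial3_center, vial4_center, vial5_center above 0.077 m or angle between any of vial1_center, vial2_center, vial3_center, vial4_center, vial5_center's own z axis and vertical above 0.5 rad).
It fails at once if the table is turned well past the next hole, or the wrong way (value of joint carousel above 1.1 rad or value of joint carousel below -0.3 rad).
It fails at once if a bystander is lifted or carried off (distance of any of petri_dish_center, stain_jar_center, beaker_center, slide_box_center, reagent_bottle_center from where it was at the start of the episode above 0.05 m).
It also fails if it takes over 35 s, if anything falls off the work surface, if the arm or the gripper's body presses on something with over 40 N, if the wrist force passes 120 N, or if a joint passes its speed limit or range.

## Robot

A 6-joint arm with a two-finger parallel gripper is mounted at the origin on the work surface. World frame = base frame: x ahead of the robot, y to its left, z up, the work surface at z = 0. Lengths are in m, angles in degrees, forces in N, time in s.
With the tool pointing down it reaches from about 0.275 to 0.85 m from the base axis. Payload 19 kg.
Tool frame: the origin (TCP) lies at the very end of the fingers, on their centre line; the grasp point (between the pads) lies env.tcp_to_grasp behind it (env.tcp_to_grasp is the distance from the TCP to the grasp point, in m); z points along the fingers, y is the line along which they close (so a half turn about z gives the same grasp; the last joint's range is limited). The gripper opens to 85 mm and grips with 20 to 120 N. Pads are 22 mm wide; open, the fingers measure 114 mm over their backs; the gripper's body (76 mm by 85 mm) begins 54 mm behind the grasp point. The pads swing forward as they close: fully open they stand 13 mm farther back than shut.
Start: joints at [60.332, 8.623, 82.357, -0, 89.026, -7.678], TCP at [0.215, 0.533, 0.231] pointing down, gripper open.
Joint ranges: [-160.23, 160.23], [-39.13, 120.54], [6.94, 153.29], [-79.49, 259.48], [9.18, 160.14], [-161.06, 161.06]. Speed limits (degrees/s): [108.29, 108.29, 127.2, 172.46, 172.46, 172.46].

## Interface

Orientations are given as a 3x3 rotation matrix whose columns are the frame's x, y, z axes.
In Python, from rig import env gives the robot as it stands. The module is installed in compiled form; this text tells all that it offers.
- The arm moves only by the shell command python3 -m crank 'ROWS' [OPENING] [FORCE]. ROWS is JSON, one flat list of numbers, 4 for each row, row after row: the shift along the world's x, y, z in cm, then the turn about the world's z in degrees. In form: [x, y, z, roll, x, y, z, roll, ...]. A call has 1 to 12 rows; each row shifts and turns the commanded pose from where the row before left it; what a row does not reach is not made up. A row lasts 1/10 s, in which the tool goes at most 50 mm and 8.59 degrees, less where a joint would pass 70% of its speed; a pose out of reach is approached as far as the arm can. A call is refused whole if a number of a shift passes 5 or a number of a turn 8.59, either way. A call with a gripper value outside its range is refused whole. OPENING is the closure, from 0 (fully open) to 1 (shut), set as the call begins (- or left out, the last holds). The fingers move at their own pace and stop on an object; FORCE is the grip in N (left out, the last holds). Time passes only in rows, so rows that do not move let the fingers close. It gives the time, the measured TCP pose, the force, the opening and the grip force at its end, in the units of the state.
- env.sense(): the state, without advancing time (a new reading comes with each control period).
- env.grab_frame(name): name is "scene" or "top" or "wrist"; returns a dict with "image" (384x512x3 uint8, red, green, blue), "K" (3x3 intrinsics, pixels), "world_to_cam" (4x4, takes a point from world to camera coordinates); the wrist camera has in their place "T_tool_cam" (4x4, takes a point from camera to tool coordinates, whose origin is the TCP and whose axes are the flange's). Camera axes: x right, y up, looking along -z (the intrinsics and any distortion apply to the point x, -y, -z); pixel columns grow to the right and rows downward; lengths in m; the calibration is good to about 2 mm. A picture is of the moment at which its call begins: read the wrist's pose just before it. There is no depth.
- env.close_job(): hands the job in; it is judged then, once.
The state is a dict: "clock": time; "joint_positions": joint angles; "joint_vel": joint speeds; "tau": joint torques, N m; "ee_pos": TCP position; "tool_rot": TCP orientation; "contact_force": force on the tool from outside, world axes, zero at the start; "wrist_torque": the same for the moment, N m; "finger_gap": finger opening in m; "finger_force": force on a finger pad.
Only numpy, scipy, OpenCV 4.12 (cv2) and the standard library are available. Lean on these libraries where they do the work, as an engineer would, in place of code of your own. Each camera call takes 0.05 s, during which the arm holds its last target. There are 200 camera calls.

## Working session

There is one attempt and no reset: what is moved stays moved. The work goes in short steps, Python scripts to look and compute and a shell command to move; the robot and the scene stay as the last step left them, time stands still between calls to the robot, and variables do not carry over. Pictures are saved under pics/ and viewed, at most 10 in all, crops included, and the job is handed in when it is done.

```bash
mkdir -p pics; cat > h.py <<'E'
import numpy as np,cv2
from rig import env
def ray(f,u,v):
    K=f["K"];T=np.linalg.inv(f["world_to_cam"])
    d=np.linalg.inv(K)@[u,v,1];d=np.array([d[0],-d[1],-d[2]])
    return T[:3,3],T[:3,:3]@d
def onz(f,u,v,z):
    o,d=ray(f,u,v);return o+d*(z-o[2])/d[2]
E
python3 - <<'E'
from h import *
a=env.grab_frame("top");b=env.grab_frame("scene")
cv2.imwrite("pics/top.png",a["image"][:,:,::-1]);cv2.imwrite("pics/scene.png",b["image"][:,:,::-1])
s=env.sense();print(s["clock"],s["ee_pos"],s["tool_rot"],s["contact_force"],a["K"],a.keys(),env.tcp_to_grasp)
E
```

```text
0.1 [0.21522583 0.5329942  0.23077432] [[-9.27249934e-01  3.74442670e-01 -4.97960460e-04]
 [ 3.74442977e-01  9.27249528e-01 -8.76904727e-04]
 [ 1.33383055e-04 -9.99567647e-04 -9.99999492e-01]] [ 0.76394556 -0.15060178  0.29051533] [[445.95895826   0.         260.70312924]
 [  0.         445.95895826 193.98967795]
 [  0.           0.           1.        ]] dict_keys(['image', 'K', 'world_to_cam']) 0.0187
```

View pics/top.png

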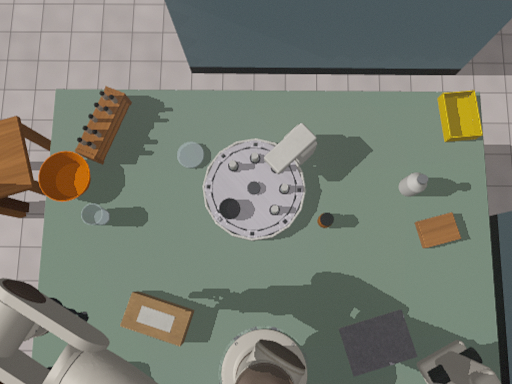

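View pics/scene.png

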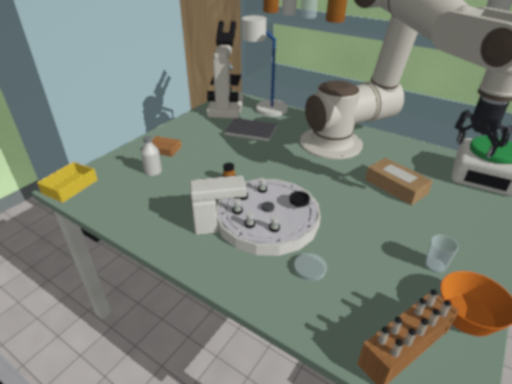

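The top view shows the table's hub at about (254,188), the black dish at about (230,209) and the reading head at about (292,148). The scene view confirms the path to the dish is free of tall things.

```bash
python3 - <<'E'
from h import *
for n,c,hub in(("top",(230,209),(254,188)),("scene",(299,199),(268,207))):
    f=env.grab_frame(n);im=f["image"]
    g=(im.max(2)<60).astype(np.uint8)
    k,l,st,ce=cv2.connectedComponentsWithStats(g)
    i=l[c[1],c[0]];print(n,i,st[i],ce[i],"rim",onz(f,*(st[i][:2]+st[i][2:4]/2-.5),.075))
    if n=="top":
        g=((im.max(2)<125)).astype(np.uint8)
        k,l,st,ce=cv2.connectedComponentsWithStats(g)
        i=l[hub[1],hub[0]];print("hub",st[i],ce[i],onz(f,*ce[i],.045))
        # drum outline: whitish blob
        w=((im.min(2)>130)&(np.ptp(im.astype(int),axis=2)<40)).astype(np.uint8)
        w[:, :195]=0;w[:,312:]=0;w[:130]=0;w[250:]=0
        k,l,st,ce=cv2.connectedComponentsWithStats(w);i=1+np.argmax(st[1:,4]);print("drum",st[i])
        x,y,W,H=st[i][:4]
        print(onz(f,x,y+H/2,.044),onz(f,x+W/2,y+H,.044))
        cv2.imwrite("pics/c.png",cv2.resize(im[125:250,190:330,::-1],None,fx=5,fy=4.8,interpolation=2))
E
```

```text
top 0 [     0      0    512    384 191463] [253.88121465 190.57679029] rim [0.5723847  0.03203233 0.075     ]
hub [248 182  14  12 135] [253.97777778 187.73333333] [0.59002058 0.03789403 0.045     ]
drum [ 202  130  110  111 6785]
[0.59575381 0.20983645 0.044     ] [0.41527685 0.02548477 0.044     ]
scene 15 [290 192  19  14 218] [298.82110092 198.60550459] rim [0.52743705 0.11898649 0.075     ]
```

View pics/c.png

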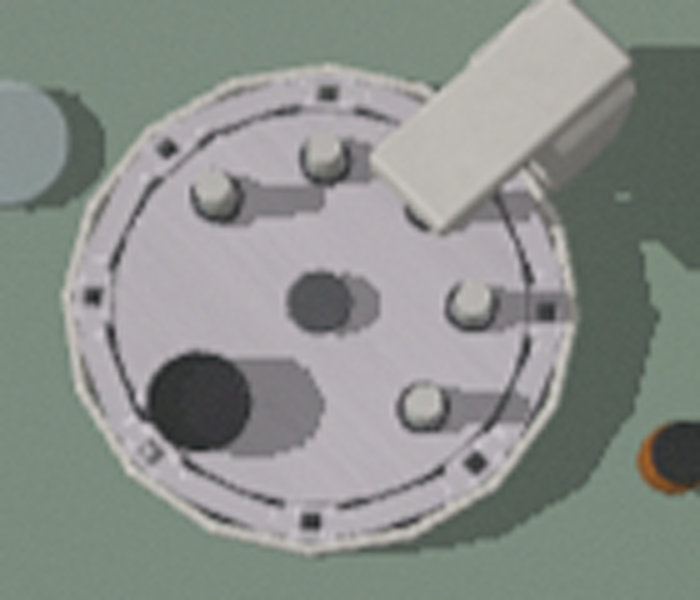

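Crop: ring holes at (328,93), (167,149), (93,297), (310,521), (476,463) and (547,312), the dish at (200,402), vial 1 at (425,405). The next hole CCW is the bottom one (310,521).

```bash
python3 - <<'E'
from h import *
f=env.grab_frame("top");p=lambda u,v,z:onz(f,190+(u+.5)/5-.5,125+(v+.5)/4.8-.5,z)
H=np.array([p(u,v,.044) for u,v in[(328,93),(167,149),(93,297),(310,521),(476,463),(547,312)]])
c=np.mean([(H[0]+H[3])/2,(H[1]+H[4])/2,(H[2]+H[5])/2],0)
ang=np.degrees(np.arctan2(*(H-c)[:,1::-1].T));print("axis",c,ang,np.linalg.norm((H-c)[:,:2],axis=1))
d=p(200,402,.077);v=d-c;print("cup",d,np.hypot(*v[:2]),np.degrees(np.arctan2(v[1],v[0])))
b=np.mean(((ang+22.5)%45)-22.5);print("hole phase",b)
a0=round((np.degrees(np.arctan2(v[1],v[0]))-b)/45)*45+b
for k in np.arange(0,50,5):
    t=np.radians(a0+k);print(k,(c[:2]+.105*np.array([np.cos(t),np.sin(t)])).round(4))
E
```

```text
axis [0.58950026 0.03951275 0.044     ] [  -1.31225281   43.69012218   88.77657926  178.5196563  -136.28467873
  -91.48301685] [0.14980457 0.14991499 0.14974311 0.14910277 0.15001354 0.15006469]
cup [0.51638226 0.11409992 0.077     ] 0.10444849600200419 134.4301204865894
hole phase -1.3489317747579648
0 [0.517  0.1155]
5 [0.5107 0.1089]
10 [0.5049 0.1017]
15 [0.4998 0.0941]
20 [0.4954 0.0861]
25 [0.4917 0.0777]
30 [0.4887 0.0691]
35 [0.4866 0.0602]
40 [0.4851 0.0511]
45 [0.4845 0.042 ]
```

```bash
python3 -m crank '[1.2,-1.7,0,0, 2.4,-3.4,0,0, 2.4,-3.4,0,0, 2.4,-3.4,0,0, 2.4,-3.4,0,0, 2.4,-3.4,0,0, 2.4,-3.4,0,0, 2.4,-3.4,0,0, 2.4,-3.4,0,0, 2.4,-3.4,0,0, 2.4,-3.4,0,0, 2.4,-3.4,0,0]' 1 20; python3 -m crank '[2.4,-3.4,0,0, 0.6,-0.9,0,0, 0,0,0,0, 0,0,0,0]'
```

```text
clock: 1.45
ee_pos: [0.492, 0.1405, 0.2314]
tool_rot: [[-0.927, 0.375, 0.0], [0.375, 0.927, -0.0], [-0.0, 0.0, -1.0]]
contact_force: [0.4, 1.2, -0.2]
finger_gap: 0.0003
finger_force: 0.0
clock: 1.85
ee_pos: [0.5209, 0.0997, 0.2312]
tool_rot: [[-0.927, 0.374, -0.0], [0.374, 0.927, 0.0], [0.001, 0.0, -1.0]]
contact_force: [0.2, 0.2, 0.1]
finger_gap: -0.0001
finger_force: 0.0
```

```bash
python3 -m crank '[-0.4,1.6,-1,0, 0,0,-3,0, 0,0,-4,0, 0,0,-3.5,0, 0,0,-1.5,0, 0,0,0,0]'; python3 - <<'E'
from h import *
s=env.sense();f=env.grab_frame("wrist");im=f["image"];cv2.imwrite("pics/w.png",im[:,:,::-1])
g=env.grab_frame("scene");cv2.imwrite("pics/s2.png",cv2.resize(g["image"][130:270,180:360,::-1],None,fx=4,fy=4,interpolation=2))
T=np.eye(4);T[:3,:3]=s["tool_rot"];T[:3,3]=s["ee_pos"];M=np.linalg.inv(T@f["T_tool_cam"])
for z,q in((.078,(.517,.1155)),(.064,(.517,.1155)),(s["ee_pos"][2],s["ee_pos"][:2])):
    p=M@[*q,z,1];u=f["K"]@[p[0],-p[1],-p[2]];print(z,u[:2]/u[2])
E
```

```text
clock: 2.45
ee_pos: [0.5155, 0.1164, 0.0994]
tool_rot: [[-0.928, 0.373, -0.004], [0.373, 0.928, -0.0], [0.003, -0.001, -1.0]]
contact_force: [-0.2, -0.0, 0.6]
finger_gap: -0.0001
finger_force: 0.0
0.078 [254.67710008 233.43075539]
0.064 [254.82778318 224.34932721]
0.09940825970154225 [254.87100349 247.30343812]
```

View pics/w.png

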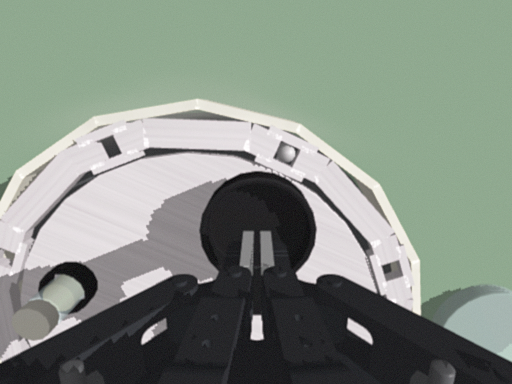

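View pics/s2.png

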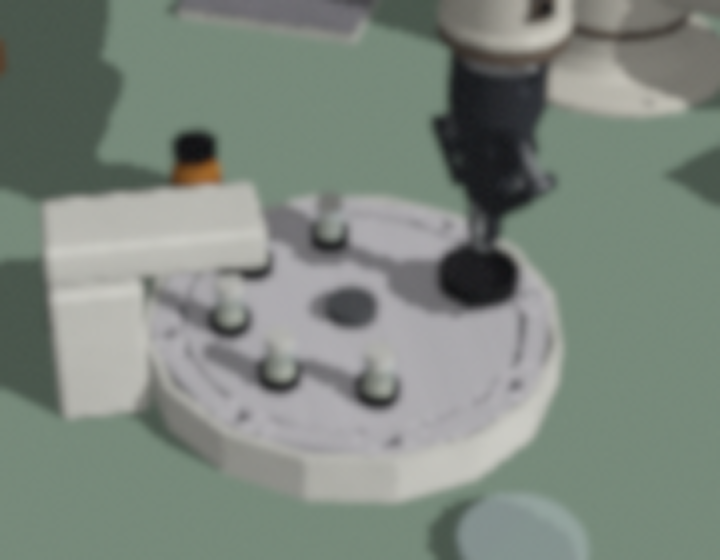

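Wrist view: the dish spans columns 201–315, centred near (258,229), against a predicted (255,233), so the closed tips are about 1–2 mm off centre. Pressing now.

```bash
python3 -m crank '[0,0,-1.5,0, 0,0,-1.5,0, 0,0,-0.8,0, 0,0,-0.5,0, 0,0,-0.4,0, 0,0,-0.1,0, 0,0,0,0]'
```

```text
clock: 3.25
ee_pos: [0.5177, 0.1156, 0.0545]
tool_rot: [[-0.927, 0.374, 0.001], [0.374, 0.927, 0.001], [-0.001, 0.001, -1.0]]
contact_force: [-4.0, 3.1, 6.6]
finger_gap: 0.0003
finger_force: 3.6
```

```bash
python3 -m crank '[0,0,-0.3,0, 0,0,-0.2,0, 0,0,0,0, 0,0,0,0]'
```

```text
clock: 3.65
ee_pos: [0.5179, 0.1157, 0.0498]
tool_rot: [[-0.927, 0.374, 0.002], [0.374, 0.927, 0.001], [-0.001, 0.001, -1.0]]
contact_force: [-3.8, 3.3, 7.8]
finger_gap: 0.0001
finger_force: 4.2
```

```bash
python3 -m crank '[-0.32,-0.33,0,2.5, -0.31,-0.33,0,2.5, -0.29,-0.36,0,2.5, -0.29,-0.36,0,2.5, -0.26,-0.38,0,2.5, -0.25,-0.38,0,2.5, -0.22,-0.40,0,2.5, -0.22,-0.40,0,2.5, -0.19,-0.42,0,2.5, -0.18,-0.42,0,2.5, 0,0,0,0]'; python3 - <<'E'
from h import *
s=env.sense();f=env.grab_frame("wrist");cv2.imwrite("pics/w2.png",f["image"][:,:,::-1])
E
```

```text
clock: 4.75
ee_pos: [0.4923, 0.0773, 0.0497]
tool_rot: [[-0.999, -0.054, 0.001], [-0.054, 0.999, 0.0], [-0.001, -0.0, -1.0]]
contact_force: [-4.6, 1.7, 8.3]
finger_gap: 0.0005
finger_force: 4.2
```

View pics/w2.png

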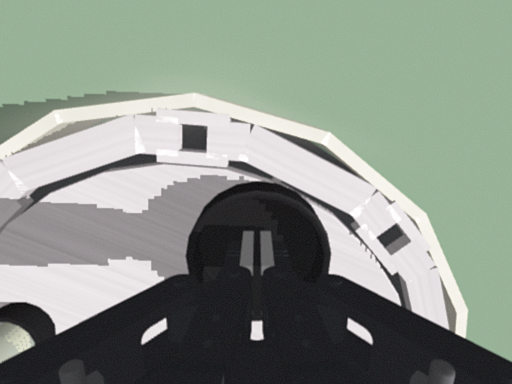

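Wrist view: the dish is still centred on the tips (column ~258), and the pin is between the left-behind hole (393,238) and the next hole (194,138). The table is being carried without slip, so I turn the remaining 20°.

```bash
python3 -m crank '[-0.15,-0.43,0,2.5, -0.15,-0.43,0,2.5, -0.11,-0.44,0,2.5, -0.11,-0.44,0,2.5, -0.08,-0.45,0,2.5, -0.07,-0.45,0,2.5, -0.04,-0.45,0,2.5, -0.03,-0.45,0,2.5, 0,0,0,0, 0,0,0,0]'; python3 - <<'E'
from h import *
s=env.sense();f=env.grab_frame("wrist");cv2.imwrite("pics/w3.png",f["image"][:,:,::-1])
T=np.eye(4);T[:3,:3]=s["tool_rot"];T[:3,3]=s["ee_pos"];M=np.linalg.inv(T@f["T_tool_cam"])
c=np.array([.5895,.0395]);t=np.radians(178.65);d=np.array([np.cos(t),np.sin(t)])
for r,z in((.15,.044),(.105,.064)):
    p=M@[*(c+r*d),z,1];u=f["K"]@[p[0],-p[1],-p[2]];print(r,u[:2]/u[2])
E
```

```text
clock: 5.8
ee_pos: [0.4854, 0.0418, 0.0498]
tool_rot: [[-0.92, -0.391, 0.002], [-0.391, 0.92, -0.0], [-0.002, -0.001, -1.0]]
contact_force: [-1.5, -0.1, 8.6]
finger_gap: -0.0
finger_force: 4.2
0.15 [294.18877502 162.87072137]
0.105 [256.09604062 258.33454613]
```

View pics/w3.png

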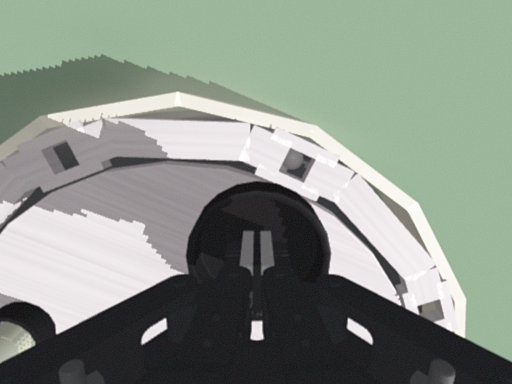

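Wrist view: the pin's grey nose shows at about (293,160) inside the next hole (296,163), so it is within the capture range. I let it up slowly.

```bash
python3 -m crank '[0,0,0.2,0, 0,0,0.2,0, 0,0,0.2,0, 0,0,0.2,0, 0,0,0.2,0, 0,0,0.2,0, 0,0,0.2,0, 0,0,0.2,0, 0,0,0.3,0, 0,0,0.2,0, 0,0,0,0]'
```

```text
clock: 6.95
ee_pos: [0.4848, 0.042, 0.0697]
tool_rot: [[-0.92, -0.391, 0.001], [-0.391, 0.92, -0.0], [-0.001, -0.0, -1.0]]
contact_force: [-0.5, 0.1, -0.5]
finger_gap: -0.0001
finger_force: 0.0
```

```bash
python3 -m crank '[0,0,1,0, 0,0,2,0, 0,0,2.5,0, 0,0,2.5,0, 0,0,1,0, 0,0,0,0, 0,0,0,0]'; python3 - <<'E'
from h import *
s=env.sense();f=env.grab_frame("wrist");cv2.imwrite("pics/w4.png",f["image"][:,:,::-1])
g=env.grab_frame("scene");cv2.imwrite("pics/s4.png",cv2.resize(g["image"][130:270,180:360,::-1],None,fx=4,fy=4,interpolation=2))
E
```

```text
clock: 7.65
ee_pos: [0.4843, 0.0419, 0.1585]
tool_rot: [[-0.92, -0.391, -0.001], [-0.391, 0.92, -0.0], [0.001, 0.0, -1.0]]
contact_force: [-2.1, -0.6, -0.1]
finger_gap: -0.0005
finger_force: 0.0
```

View pics/w4.png

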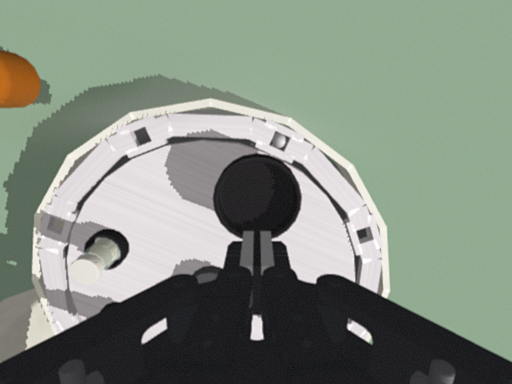

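View pics/s4.png

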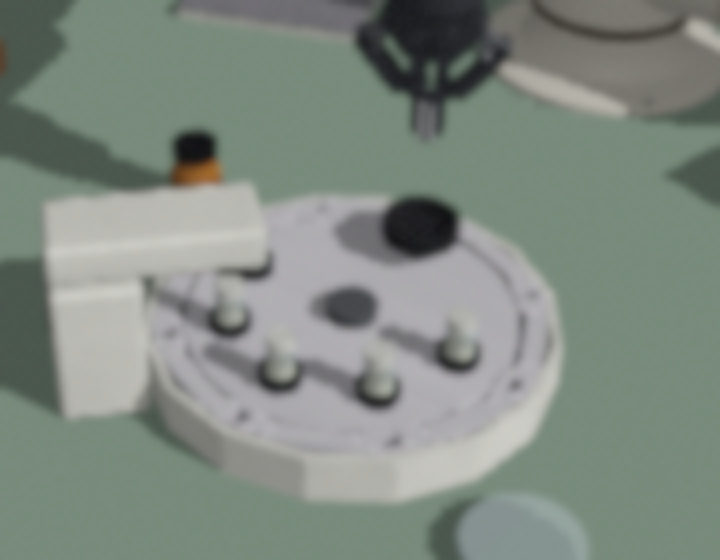

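The views show the pin's grey nose filling the next hole at (280,142), the four visible vials upright, and the dish clear of the tips. I'll check the rim height numerically.

```bash
python3 - <<'E'
from h import *
s=env.sense();f=env.grab_frame("wrist");im=f["image"]
T=np.eye(4);T[:3,:3]=s["tool_rot"];T[:3,3]=s["ee_pos"];M=np.linalg.inv(T@f["T_tool_cam"])
c=np.array([.5895,.0395]);t=np.radians(178.65);d=np.array([np.cos(t),np.sin(t)])
a=np.linspace(0,2*np.pi,72)
for z in(.068,.078):
    P=np.c_[c[0]+.105*d[0]+.034*np.cos(a),c[1]+.105*d[1]+.034*np.sin(a),0*a+z,0*a+1]@M.T
    u=np.c_[P[:,0],-P[:,1],-P[:,2]]@f["K"].T;u=u[:,:2]/u[:,2:];print(z,u.min(0),u.max(0))
m=(im.max(2)<50);r=m[198];print("row198 cols",np.where(r[150:350])[0][[0,-1]]+150,"top row",np.where(m[140:240,257])[0][0]+140)
big=cv2.resize(im[110:180,240:320,::-1],None,fx=7,fy=7,interpolation=2);cv2.imwrite("pics/pin.png",big)
E
```

```text
0.068 [212.31622113 152.98202728] [298.58880329 235.6836534 ]
0.078 [210.50310325 155.09539743] [300.32955106 240.90078907]
row198 cols [214 330] top row 155
```

View pics/pin.png

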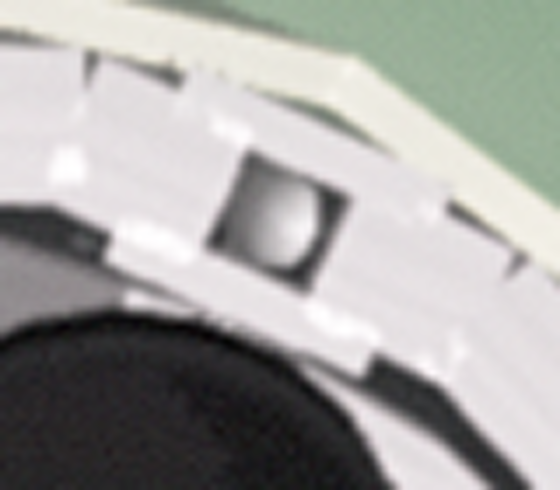

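The pin's nose is lit and centred in the hole, and the rim sits where a fully-up plunger's should. I'm handing in.

```bash
python3 -c "
from rig import env
print(env.close_job())"
```

```text
the job is handed in; nothing more can be done
None
```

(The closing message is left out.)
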